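Click the battery pack into the charger

TASK

Take the robot battery pack out of its wooden stand and push it foot first down into a bay of the sloping two-bay charger, past the sprung ball and without ramming it, until it clicks fully home on the bay's floor, then let go of it. One of the two bays, you are not told which, still has a packing spacer at its bottom: there the pack stops about a centimetre short and does not click, so draw it out again and use the other bay.

Things in the scene. Friction and masses are not known exactly. Their poses are not given: they have to be found in the camera images.
- pack_center (a point): centre, half-way up, of the black rechargeable pack, 26 mm (x) by 40 mm (y) by 115 mm tall (z; foot at -57.5 mm), rounded 4 mm at the foot, about 0.2 kg, upright, its lower 25 mm loose in the stand's pocket. Both y sides have a 4 mm deep groove for the ball 25 mm above the foot: either way round is right. Grip it across y within 35 mm of the top; when home its upper 60 mm stand out
- stand: light wooden stand block, 76 x 90 x 40 mm high, fixed; origin at the centre of its underside; the pocket in its middle is 25 mm deep
- dock: charger, dark plastic, 130 mm (x) by 196 mm (y), about 100 mm high, fixed to the table; origin at the centre of its underside; its front, to which the bays lean, faces its -x. Two equal bays side by side with centres at y = +50 and -50 mm
- bay_left_floor (a point): centre of the inner floor of the left bay (charger frame: y = +50 mm, 45 mm up). z points up out of the bay, which leans 30 degrees from vertical towards the charger's front; y runs across the charger, like the charger's y. Inside 28 mm (x) by 42 mm (y), 48 mm deep (z), then a lip flared 5 mm outwards up to 55 mm; 5 mm walls. The spacer, if it lies in this bay, fills its lowest 12 mm
- ball_left_mid (a point): middle of the left bay's sprung steel ball when out: 14 mm ball in the bay's +y wall, 24 mm above the bay's floor, standing 3.5 mm into the bay; it can be pressed right back. The pack's foot meets it about 27 mm above the floor; pushing past takes about 6 to 15 N along the slope, then friction only; the floor or spacer is a hard stop
- ball_right_mid (a point): middle of the right bay's sprung steel ball when out: 14 mm ball in the bay's +y wall, 24 mm above the bay's floor, standing 3.5 mm into the bay; it can be pressed right back. The pack's foot meets it about 27 mm above the floor; pushing past takes about 6 to 15 N along the slope, then friction only; the floor or spacer is a hard stop
- bay_right_floor (a point): centre of the inner floor of the right bay (charger frame: y = -50 mm, 45 mm up). z points up out of the bay, which leans 30 degrees from vertical towards the charger's front; y runs across the charger, like the charger's y. Inside 28 mm (x) by 42 mm (y), 48 mm deep (z), then a lip flared 5 mm outwards up to 55 mm; 5 mm walls. The spacer, if it lies in this bay, fills its lowest 12 mm
- pack: the same pack, with its origin at the centre of its foot
Mind the look-alikes: they are no part of the job. Of the things that look like the pack, the smallest one is meant.

How it is judged:
By the outcome, as a careful person would: the job done as asked, in the order asked, and still so for the second after the job is handed in, with the robot touching nothing.
It also fails if it takes over 58 s, if anything falls off the work surface, if the arm or the gripper's body presses on something with over 40 N, if the wrist force passes 120 N, or if a joint passes its speed limit or range.

ROBOT

A 6-joint arm with a two-finger parallel gripper is mounted at the origin on a cart in front of the work surface, level with it; the furniture and walls round the work are solid. World frame = base frame: x ahead of the robot, y to its left, z up, the work surface at z = 0. Lengths are in m, angles in rad, forces in N, time in s.
With the tool pointing down it reaches from about 0.375 to 0.975 m from the base axis. Payload 3.8 kg.
Tool frame: the origin (TCP) lies midway between the tips of the shut fingers; the grasp point (between the pads) lies 19 mm behind it; z points along the fingers, y is the line along which they close (so a half turn about z gives the same grasp; the last joint's range is limited). The gripper opens to 85 mm and grips with 20 to 120 N. Pads are 22 mm wide; open, the fingers measure 114 mm over their backs; the gripper's body (76 mm by 85 mm) begins 54 mm behind the grasp point. The pads swing forward as they close: fully open they stand 13 mm farther back than shut.
Start: joints at [-1.364, 0.264, 1.604, -0, 1.274, -0.037], TCP at [0.163, -0.655, 0.21] pointing down, gripper open.
Joint ranges: [-2.63, 2.63], [-0.94, 2.18], [0.31, 2.57], [-1.31, 4.45], [0, 2.66], [-2.55, 2.55]. Speed limits (rad/s): [2.57, 2.57, 3.14, 3.14, 3.14, 3.14].

INTERFACE

Orientations are given as a unit quaternion [x, y, z, w].
In Python, from plant import ctrl gives the robot as it stands.
- The arm moves only by the tool apply_moves, never from a script. Its argument "series" is one flat list of numbers, 4 for each row, row after row: the shift along the tool's x, y, z in mm, then the turn about the tool's z in degrees. A call has 1 to 5 rows; each row is the pose to reach, as a shift and turn from the pose commanded when the call began, along the tool's axes at that moment; what a row does not reach only later rows make up. A row lasts 1/8 s, in which the tool goes at most 62.5 mm and 10.7 degrees, less where a joint would pass 70% of its speed; a pose out of reach is approached as far as the arm can. A call with a gripper value outside its range is refused whole. "grip" is the closure, from 0 (fully open) to 1 (shut), set as the call begins (left out, the last holds). The fingers move at their own pace and stop on an object; "force" is the grip in N (left out, the last holds). Time passes only in rows, so rows that repeat a pose let the fingers close. It gives the time, the measured TCP pose, the force, the opening and the grip force at its end, in the units of the state.
- ctrl.read_state(): the state, without advancing time (a new reading comes with each control period).
- ctrl.capture(name): name is "side" or "top"; returns a dict with "pixels" (420x560x3 uint8, red, green, blue), "fx", "fy", "cx", "cy" (pixels), "rvec" (rotation vector, rad) and "tvec" (3), from world to camera coordinates, as OpenCV has them. Camera axes: x right, y down, z forward; pixel columns grow to the right and rows downward; lengths in m; the calibration is good to about 2 mm. A picture is of the moment at which its call begins. There is no depth.
- ctrl.job_done(): hands the job in; it is judged then, once.
The state is a dict: "clock": time; "qpos": joint angles; "qvel": joint speeds; "joint_torque": joint torques, N m; "ee_pos": TCP position; "tcp_rot": TCP orientation; "force": force on the tool from outside, world axes, zero at the start; "moment": the same for the moment, N m; "width": finger opening in m; "finger_force": force on a finger pad.
Only numpy, scipy, OpenCV 4.12 (cv2) and the standard library are available. Lean on these libraries where they do the work, as an engineer would, in place of code of your own. Each camera call takes 0.05 s, during which the arm holds its last target. There are 200 camera calls.

## Working session

There is one attempt and no reset: what is moved stays moved. The work goes in short steps, Python scripts to look and compute and a tool call to move; the robot and the scene stay as the last step left them, time stands still between calls to the robot, and variables do not carry over. Pictures are saved under pics/ and viewed, at most 10 in all, crops included, and the job is handed in when it is done.

Besides the shell and the picture viewer there is one more tool, called after ">>>" by a JSON object that holds its "api" and its "payload". apply_moves: Moves the arm, as the interface text tells. Its arguments: {"type":"object","properties":{"series":{"type":"array"},"grip":{"type":"number"},"force":{"type":"number"}},"required":["series"]}

```bash
mkdir -p pics; ls; python3 - <<'E'
from plant import ctrl
import cv2,pickle
for n in("side","top"):
    c=ctrl.capture(n); pickle.dump(c,open(n+"0.pkl","wb")); cv2.imwrite(f"pics/{n}0.png",c["pixels"][:,:,::-1])
    print(n,c["fx"],c["fy"],c["cx"],c["cy"],c["rvec"],c["tvec"])
print(ctrl.read_state())
E
```

```text
pics
side 437.06672818646786 437.06672818646786 279.29558367762 209.6917591345266 [ 1.99382455 -0.20274815  0.11303229] [-0.56366914  0.16945162  0.82324215]
top 467.3307078978077 467.3307078978077 279.6946568619174 213.60583355073297 [ 2.18534138 -2.15117503  0.1003799 ] [0.13196237 0.58632986 1.03191166]
{'clock': 0.1, 'qpos': array([-1.36386499e+00,  2.64698372e-01,  1.60530877e+00,  6.59913443e-05,
        1.27369038e+00, -3.68973539e-02]), 'qvel': array([-5.87142136e-04, -2.23640280e-03, -5.66239651e-03, -9.96750389e-04,
        5.05784020e-05,  8.12823087e-04]), 'joint_torque': array([-3.57330191e-04, -5.16707146e+01, -3.68590343e+01, -1.01611824e-04,
        6.27511967e-03,  2.43454656e-05]), 'ee_pos': array([ 0.1628294 , -0.65430653,  0.2085342 ]), 'tcp_rot': array([ 9.92578275e-01,  1.21602875e-01, -5.79409583e-05, -1.05130980e-03]), 'force': array([-0.52709813, -0.6666041 , -0.18965585]), 'moment': array([ 0.00183234, -0.02228956, -0.01814153]), 'finger_force': 0.0, 'width': 0.0855029985832717}
```

View pics/side0.png

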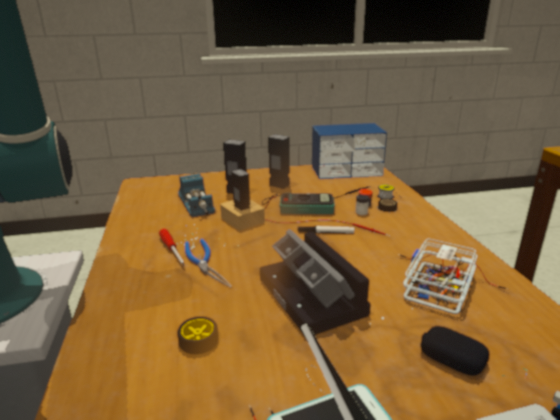

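View pics/top0.png

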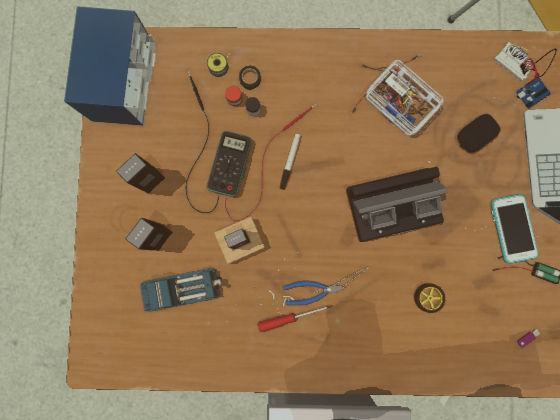

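The side view shows the pack in its stand at about (241,195) and the dock at about (315,280). The top view shows them at (237,240) and (398,204). The look-alikes, free-standing, are at (140,172) and (148,235).

```bash
python3 - <<'E'
import cv2,pickle,numpy as np
t=pickle.load(open("top0.pkl","rb"))["pixels"][:,:,::-1]; s=pickle.load(open("side0.pkl","rb"))["pixels"][:,:,::-1]
def crop(im,x,y,w,h,k):
    r=cv2.resize(im[y:y+h,x:x+w],None,fx=k,fy=k,interpolation=cv2.INTER_CUBIC)
    r=cv2.convertScaleAbs(r,alpha=1.4,beta=20)
    for i in range(x-x%10+10,x+w,10):
        cv2.line(r,((i-x)*k,0),((i-x)*k,6 if i%50 else 14),(0,255,0),1); cv2.putText(r,str(i),((i-x)*k,16),0,.3,(0,255,0))
    for j in range(y-y%10+10,y+h,10):
        cv2.line(r,(0,(j-y)*k),(6,(j-y)*k),(0,255,0),1); cv2.putText(r,str(j),(8,(j-y)*k+3),0,.3,(0,255,0))
    return r
cv2.imwrite("pics/c1.png",crop(t,340,160,115,85,6.0.__int__()))
a=crop(t,205,210,65,60,6);b=crop(s,210,160,65,75,6)
h=max(a.shape[0],b.shape[0]);P=lambda q:np.pad(q,((0,h-q.shape[0]),(0,0),(0,0)))
cv2.imwrite("pics/c2.png",np.hstack([P(a),P(b)]))
cv2.imwrite("pics/c3.png",crop(s,255,225,120,105,5))
E
```

```text
(no output)
```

View pics/c1.png

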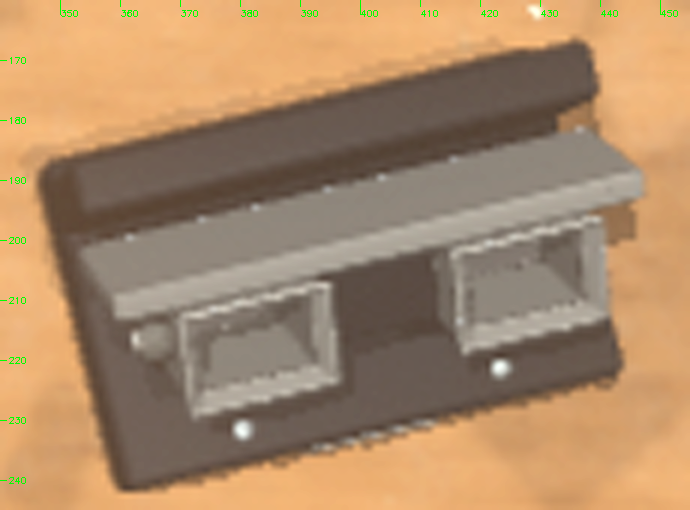

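View pics/c2.png

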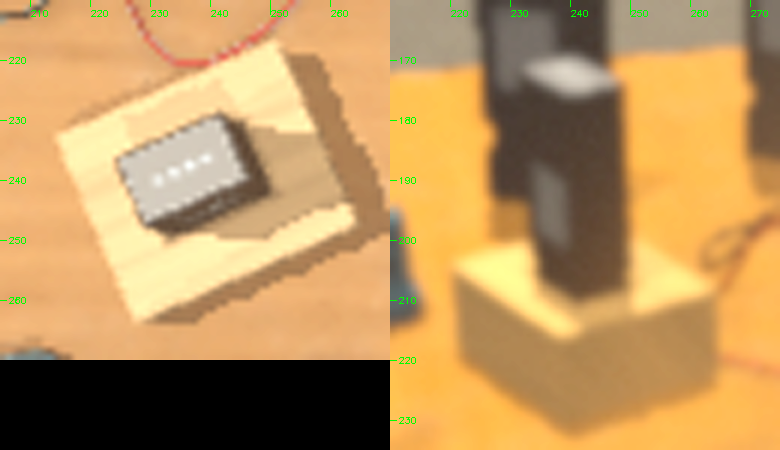

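View pics/c3.png

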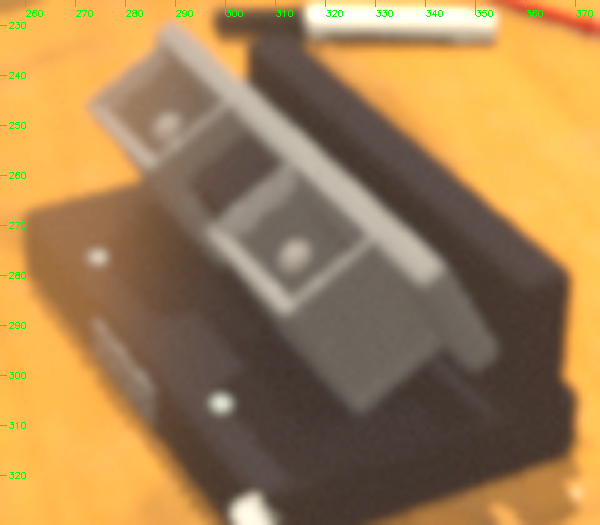

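c1 shows the left bay mouth at about (371–394, 207–228) and the right at about (415–439, 197–218). In c2 the stand top's corners are (214,232), (251,216.5), (264,247) and (228,263.5), and the pack top is centred at (235,238.5). c3 shows the balls at (287,250) for the left bay and (312,276) for the right. I'll fit poses to these points and overlay the models.

```bash
cat > h.py <<'E'
import cv2,pickle,numpy as np
from scipy.optimize import least_squares
from scipy.spatial.transform import Rotation as R
def proj(c,P):
    K=np.array([[c["fx"],0,c["cx"]],[0,c["fy"],c["cy"]],[0,0,1]])
    return cv2.projectPoints(np.asarray(P,float).reshape(-1,3),c["rvec"],c["tvec"],K,None)[0][:,0]
def W(p,P,z=0): # p=(x,y,yaw)
    return np.asarray(P,float)@R.from_euler('z',p[2]).as_matrix().T+[p[0],p[1],z]
Rb=R.from_euler('y',-30,degrees=True).as_matrix() # bay->dock axes
def bay(s,P): return np.asarray(P,float)@Rb.T+[0,s*.05,.045]   # dock frame shifted so floors at x=0
def fit(obs,p0):
    f=lambda p:np.concatenate([(proj(c,W(p,P))-uv).ravel() for c,P,uv in obs])
    r=least_squares(f,p0,loss='soft_l1'); return r.x,r.fun.reshape(-1,2)
E
cat > fit.py <<'E'
from h import *
t=pickle.load(open("top0.pkl","rb"));s=pickle.load(open("side0.pkl","rb"))
b=lambda x,y,z,k:np.array([[x,y,z],[x,-y,z],[-x,-y,z],[-x,y,z]])/1e3
m=b(19,26,55,0)
bl=[[0,.0195,.024]]
dock,rd=fit([(t,bay(1,m),[[370.5,212.5],[393,207],[395,223.5],[373,228]]),(t,bay(-1,m),[[415,202],[438,197],[440,213],[417,218]]),
 (s,bay(1,bl),[[287.2,250]]),(s,bay(-1,bl),[[312.2,276]])],[.6,-.2,.2])
st,rs=fit([(t,b(38,45,40,0)[[3,0,1,2]],[[228,263.5],[214,232],[251,216.5],[264,247]][:0]+[[228,263.5],[214,232],[251,216.5],[264,247]])],[.5,.2,.3])
pk,rp=fit([(t,b(13,20,130,0)[[3,0,1,2]],[[229,247.5],[224,237],[241,229.5],[246,240.5]])],[.5,.2,.3])
np.set_printoptions(precision=4,suppress=True)
for n,p,r in(("dock",dock,rd),("stand",st,rs),("pack",pk,rp)): print(n,p,np.degrees(p[2])); print(r.round(1).tolist())
np.savez("p.npz",dock=dock,st=st,pk=pk)
def draw(c,k):
    im=cv2.resize(cv2.convertScaleAbs(c["pixels"][:,:,::-1],alpha=1.4,beta=20),None,fx=k,fy=k,interpolation=cv2.INTER_CUBIC)
    def pl(P,col):
        cv2.polylines(im,[((proj(c,P)+.5)*k*8).astype(int)],True,col,1,cv2.LINE_AA,3)
    for q in(1,-1):
        for mm,col in((m,(0,255,0)),(b(24,31,55,0),(255,255,0)),(b(14,21,0,0),(0,0,255)),(b(14,21,48,0),(255,0,255))): pl(W(dock,bay(q,mm)),col)
        pl(W(dock,bay(q,bl)+np.array([[0,0,.003],[0,0,-.003]])),(0,0,255))
    for z in(0,40): pl(W(st,b(38,45,z,0)),(255,0,0))
    for z in(40,130): pl(W(pk,b(13,20,z,0)),(0,0,255))
    return im
k=5
T=draw(t,k);S=draw(s,k)
A=np.hstack([T[160*k:240*k,350*k:450*k][:400,:],]);
o=np.zeros((600,800,3),np.uint8)
def put(im,x,y,w,h,X,Y,f):
    q=cv2.resize(im[y*k:(y+h)*k,x*k:(x+w)*k],None,fx=f/k,fy=f/k,interpolation=cv2.INTER_AREA); o[Y:Y+q.shape[0],X:X+q.shape[1]]=q
put(T,350,180,100,60,0,0,5);put(T,205,210,65,58,505,0,4.5)
put(S,262,225,110,58,0,305,5);put(S,210,163,60,72,555,290,4)
cv2.imwrite("pics/o1.png",o)
E
python3 fit.py
```

```text
dock [ 0.6103 -0.1197  0.2442] 13.990899546697873
[[-1.2, 0.5], [0.2, 0.5], [-0.0, -0.2], [-1.5, 0.8], [0.2, 0.4], [1.0, -0.2], [0.0, -0.2], [-0.4, 0.2], [0.9, 0.4], [1.1, 0.2]]
stand [0.5231 0.2306 0.4315] 24.7223874502237
[[-0.6, -0.0], [0.1, 0.3], [-0.1, -0.4], [0.5, 0.1]]
pack [0.5214 0.231  0.4352] 24.9325841251269
[[-0.4, 1.0], [-0.5, -0.2], [0.4, -0.6], [0.5, -0.0]]
```

View pics/o1.png

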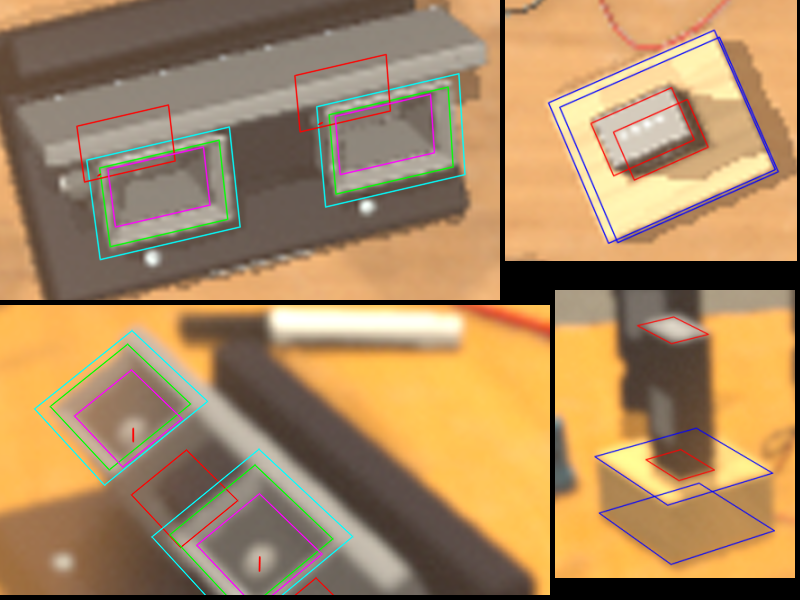

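```bash
cat >> h.py <<'E'
def delta(x,y,z,psi):
    from plant import ctrl
    s=ctrl.read_state(); M=R.from_quat(s["tcp_rot"]).as_matrix()
    a=np.degrees(np.arctan2(M[1,0],M[0,0]))
    print("psi %.2f tilt %.2f clock %.2f"%(a,np.degrees(np.arccos(-M[2,2])),s["clock"]),"pos",s["ee_pos"].round(4),"F",s["force"].round(1),"w",round(s["width"],4),"q",s["qpos"].round(2))
    print("shift mm",(M.T@(np.array([x,y,z])-s["ee_pos"])*1e3).round(1),"turn",round(a-psi,2))
E
python3 -c "
from h import *
delta(.522,.231,.21,24.8)"
```

```text
psi 13.97 tilt 0.12 clock 0.10 pos [ 0.1628 -0.6543  0.2085] F [-0.5 -0.7 -0.2] w 0.0855 q [-1.36  0.26  1.61  0.    1.27 -0.04]
shift mm [ 5.623e+02 -7.724e+02  2.000e-01] turn -10.83
```

>>> {"api": "apply_moves", "payload": {"series": [560, -772, 0, -10.8, 560, -772, 0, -10.8, 560, -772, 0, -10.8, 560, -772, 0, -10.8, 560, -772, 0, -10.8], "grip": 0, "force": 25}}

```text
clock: 0.72
ee_pos: [0.2802, -0.3631, 0.2094]
tcp_rot: [0.977, 0.214, 0.0, -0.0]
force: [0.5, 0.0, 1.1]
width: 0.0852
finger_force: 0.0
```

```bash
python3 -c "
from h import *
delta(.522,.231,.21,24.8)"
```

```text
psi 24.73 tilt 0.03 clock 0.72 pos [ 0.2802 -0.3631  0.2094] F [0.5 0.  1.1] w 0.0852 q [-0.97 -0.15  2.05  0.    1.25  0.17]
shift mm [ 4.682e+02 -4.385e+02 -3.000e-01] turn -0.07
```

>>> {"api": "apply_moves", "payload": {"series": [464, -435, 0, 0, 464, -435, 0, 0, 464, -435, 0, 0, 464, -435, 0, 0, 464, -435, 0, 0]}}

```text
clock: 1.35
ee_pos: [0.3976, -0.0737, 0.2097]
tcp_rot: [0.977, 0.214, 0.0, 0.0]
force: [1.3, -0.3, -0.2]
width: 0.0853
finger_force: 0.0
```

```bash
python3 -c "
from h import *
delta(.522,.231,.21,24.8)"
```

```text
psi 24.76 tilt 0.05 clock 1.35 pos [ 0.3976 -0.0737  0.2097] F [ 1.3 -0.3 -0.2] w 0.0853 q [-0.24 -0.27  2.14 -0.    1.28  0.89]
shift mm [ 2.406e+02 -2.246e+02 -2.000e-01] turn -0.04
```

>>> {"api": "apply_moves", "payload": {"series": [240, -224, 0, 0, 240, -224, 0, 0, 240, -224, 0, 0, 240, -224, 0, 0, 240, -224, 0, 0]}}

```text
clock: 1.98
ee_pos: [0.5157, 0.2157, 0.2094]
tcp_rot: [0.977, 0.215, -0.0, 0.0]
force: [0.6, -0.3, 0.4]
width: 0.0855
finger_force: 0.0
```

>>> {"api": "apply_moves", "payload": {"series": [13, -13, 0, 0, 13, -13, 0, 0]}}

```text
clock: 2.22
ee_pos: [0.5215, 0.2314, 0.209]
tcp_rot: [0.977, 0.215, -0.001, 0.0]
force: [0.8, -1.4, 0.3]
width: 0.0852
finger_force: 0.0
```

```bash
cat > crop.py <<'E'
from h import *
from plant import ctrl
def crop(n,x,y,w,h,k):
    c=ctrl.capture(n); im=c["pixels"][:,:,::-1]
    r=cv2.convertScaleAbs(cv2.resize(im[y:y+h,x:x+w],None,fx=k,fy=k,interpolation=cv2.INTER_CUBIC),alpha=1.4,beta=20)
    for i in range(x-x%10+10,x+w,10): cv2.putText(r,str(i),((i-x)*k,10),0,.3,(0,255,0))
    for j in range(y-y%10+10,y+h,10): cv2.putText(r,str(j),(0,(j-y)*k+3),0,.3,(0,255,0))
    return c,r
E
python3 -c "
from h import *
delta(.522,.231,.088,24.8)
"
```

```text
psi 24.89 tilt 0.11 clock 2.23 pos [0.5215 0.2314 0.209 ] F [ 0.8 -1.4  0.3] w 0.0852 q [ 0.37  0.07  1.83 -0.    1.24  1.51]
shift mm [  0.5   0.6 121. ] turn 0.09
```

>>> {"api": "apply_moves", "payload": {"series": [0, 0, 60, 0, 0, 0, 100, 0, 0, 0, 121, 0, 0, 0, 121, 0]}}

```text
clock: 2.72
ee_pos: [0.5193, 0.2282, 0.0865]
tcp_rot: [0.977, 0.214, -0.003, 0.001]
force: [0.1, 1.2, 0.6]
width: 0.0854
finger_force: 0.0
```

>>> {"api": "apply_moves", "payload": {"series": [0, 0, 0, 0, 0, 0, 0, 0, 0, 0, 0, 0, 0, 0, 0, 0, 0, 0, 0, 0], "grip": 1, "force": 25}}

```text
clock: 3.35
ee_pos: [0.5232, 0.2313, 0.0906]
tcp_rot: [0.977, 0.215, 0.002, -0.0]
force: [0.0, -2.1, 6.5]
width: 0.0397
finger_force: 26.9
```

>>> {"api": "apply_moves", "payload": {"series": [0, 0, -20, 0, 0, 0, -45, 0, 0, 0, -45, 0, 0, 0, -45, 0]}}

```text
clock: 3.85
ee_pos: [0.5212, 0.2307, 0.1333]
tcp_rot: [0.977, 0.215, -0.001, 0.0]
force: [0.7, 0.4, -2.6]
width: 0.0396
finger_force: 26.1
```

```bash
python3 -c "
from crop import *
a=crop('side',205,130,75,100,5)[1];b=crop('top',195,190,80,100,5)[1]
cv2.imwrite('pics/g1.png',np.hstack([a,b]))
st=np.load('p.npz')['st']; t=W(st,[[.060,0,.135]])[0]; delta(*t,24.8)
"
```

```text
psi 24.77 tilt 0.16 clock 3.95 pos [0.5207 0.2305 0.1324] F [ 0.   0.2 -2.4] w 0.0394 q [0.37 0.13 1.91 0.   1.1  1.51]
shift mm [62.3  1.  -2.8] turn -0.03
```

View pics/g1.png

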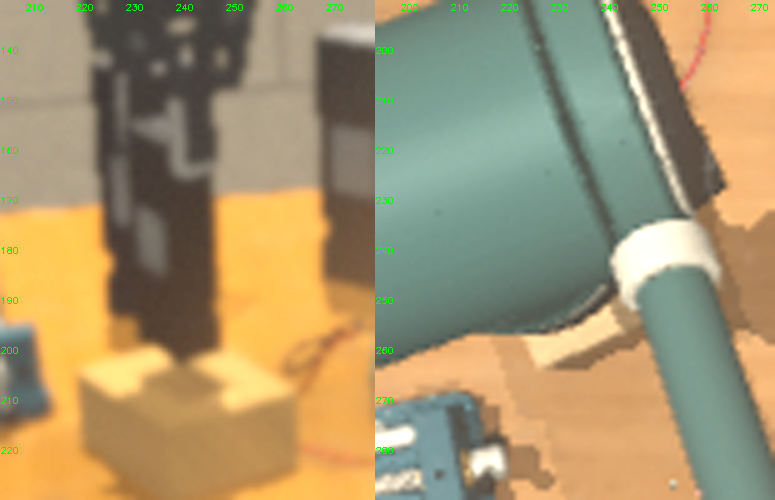

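The side crop shows the pack held upright, with its foot clear of the stand at about (235,200). The tool only turns about its own z, so I'll pivot the pack between the pads by pressing its lower part against the stand's +x edge.

>>> {"api": "apply_moves", "payload": {"series": [40, 1, 0, 0, 66, 1, 0, 0, 66, 1, 0, 0, 66, 1, 25, 0, 66, 1, 39, 0], "force": 20}}

```text
clock: 4.58
ee_pos: [0.5799, 0.2567, 0.093]
tcp_rot: [0.977, 0.214, -0.002, 0.0]
force: [-5.4, -2.1, 27.8]
width: 0.0395
finger_force: 29.7
```

```bash
python3 -c "
from h import *
st=np.load('p.npz')['st']; t=W(st,[[.051,0,.0935]])[0]; delta(*t,24.8)
t=W(st,[[.009,0,.0935]])[0]; delta(*t,24.8)
"
```

```text
psi 24.77 tilt 0.27 clock 4.58 pos [0.5799 0.2567 0.093 ] F [-5.4 -2.1 27.8] w 0.0395 q [ 0.38  0.28  1.8  -0.    1.06  1.52]
shift mm [-11.5  -0.1  -0.5] turn -0.03
psi 24.77 tilt 0.27 clock 4.58 pos [0.5799 0.2567 0.093 ] F [-5.4 -2.1 27.8] w 0.0395 q [ 0.38  0.28  1.8  -0.    1.06  1.52]
shift mm [-53.5  -0.1  -0.3] turn -0.03
```

```bash
python3 -c "
from crop import *
a=crop('side',205,130,75,100,5)[1];b=crop('top',195,170,80,100,5)[1]
cv2.imwrite('pics/g2.png',np.hstack([a,b]))
print(ctrl.read_state()['force'],ctrl.read_state()['ee_pos'])
"
```

```text
[-2.20178804 -1.29027378 -2.72257123] [0.57941808 0.25643946 0.09264206]
```

View pics/g2.png

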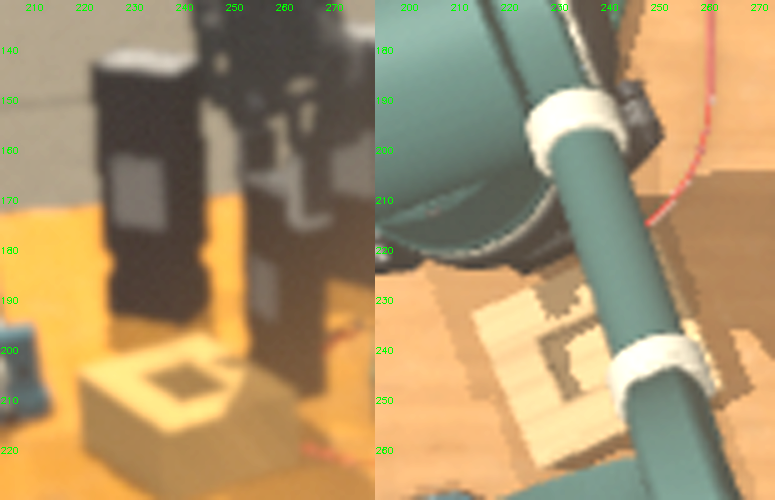

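The force was only deceleration: it now reads the pack's weight. The pack hangs beside the stand's +x side, its foot at about (258,208). I'll press it over.

>>> {"api": "apply_moves", "payload": {"series": [-8, 0, 0, 0, -15, 0, 0, 0, -22, 0, 0, 0, -29, 0, 0, 0, -29, 0, 0, 0]}}

```text
clock: 5.3
ee_pos: [0.5561, 0.2455, 0.0958]
tcp_rot: [0.977, 0.214, 0.001, -0.0]
force: [1.6, 1.4, -1.2]
width: 0.0395
finger_force: 26.1
```

>>> {"api": "apply_moves", "payload": {"series": [-7, 0, 0, 0, -14, 0, 0, 0, -21, 0, 0, 0, -27, 0, 0, 0, -27, 0, 0, 0]}}

```text
clock: 5.92
ee_pos: [0.5306, 0.2338, 0.0947]
tcp_rot: [0.977, 0.214, -0.0, 0.0]
force: [1.9, 0.5, -2.0]
width: 0.0394
finger_force: 24.9
```

```bash
python3 -c "
from crop import *
delta(.52,.23,.15,24.8)
a=crop('side',195,120,85,100,7)[1]
cv2.imwrite('pics/g3.png',a[:600])
"
```

```text
psi 24.77 tilt 0.06 clock 5.92 pos [0.5306 0.2338 0.0947] F [ 1.9  0.5 -2. ] w 0.0394 q [ 0.37  0.18  1.92 -0.    1.03  1.51]
shift mm [-11.3  -1.  -55.3] turn -0.03
```

View pics/g3.png

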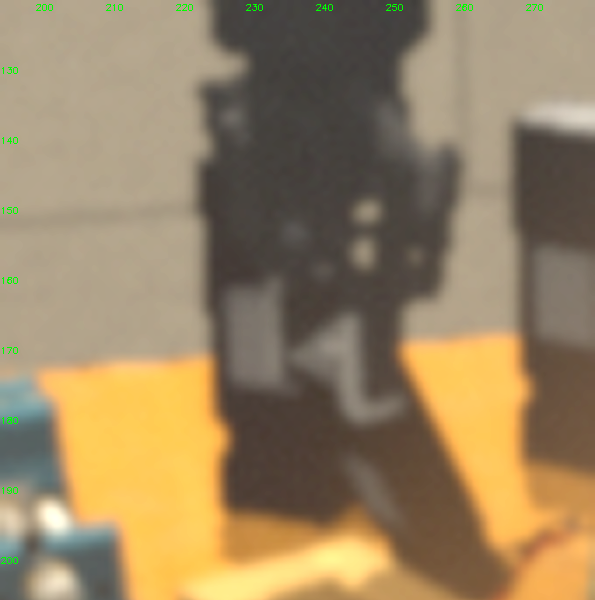

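The pack now leans about 30° between the pads, foot towards +x, running from about (245,170) to (262,205). Edge geometry gives about 31°. Next I lift and carry it to above the left bay.

>>> {"api": "apply_moves", "payload": {"series": [0, 0, -40, 0, 0, 0, -95, 0, 0, 0, -125, 0, 0, 0, -125, 0], "force": 35}}

```text
clock: 6.48
ee_pos: [0.5325, 0.2346, 0.2226]
tcp_rot: [0.977, 0.214, 0.002, -0.0]
force: [0.0, 0.5, -2.7]
width: 0.0391
finger_force: 41.1
```

```bash
cat >> h.py <<'E'
G=.095
def tcp(s,zb,xb=0,yb=0):  # TCP so that the pack foot centre is at (xb,yb,zb) of bay s
    d=np.load('p.npz')['dock']; return W(d,bay(s,[[xb,yb,zb+G]]))[0]-[0,0,.019]
E
python3 -c "
from h import *
t=tcp(1,.085); print(t); delta(t[0],t[1],.22,13.99)"
```

```text
[ 0.51083729 -0.09290168  0.18188457]
psi 24.77 tilt 0.22 clock 6.47 pos [0.5325 0.2346 0.2226] F [ 0.   0.5 -2.7] w 0.0391 q [ 0.37  0.08  1.8  -0.    1.26  1.51]
shift mm [-156.9  288.3    2.1] turn 10.78
```

>>> {"api": "apply_moves", "payload": {"series": [-28, 52, 0, 2.1, -56, 104, 0, 4.3, -84, 156, 0, 6.5, -112, 208, 0, 8.7, -140, 258, 0, 10.8]}}

```text
clock: 7.1
ee_pos: [0.5097, -0.0602, 0.2166]
tcp_rot: [0.993, 0.121, -0.003, -0.001]
force: [1.2, 0.6, -1.6]
width: 0.039
finger_force: 41.1
```

>>> {"api": "apply_moves", "payload": {"series": [-10, 33, 0, 0, -10, 33, 0, 0, -10, 33, 0, 0]}}

```text
clock: 7.48
ee_pos: [0.5091, -0.0925, 0.2176]
tcp_rot: [0.993, 0.121, -0.002, -0.001]
force: [-0.5, 0.3, -3.1]
width: 0.0388
finger_force: 41.1
```

```bash
python3 -c "
from h import *
t=tcp(1,.085); delta(*t,13.99)"
```

```text
psi 13.94 tilt 0.26 clock 7.47 pos [ 0.5091 -0.0925  0.2176] F [-0.5  0.3 -3.1] w 0.0388 q [-0.23 -0.04  1.92  0.    1.26  1.1 ]
shift mm [ 1.7  0.9 35.7] turn -0.05
```

>>> {"api": "apply_moves", "payload": {"series": [2, 1, 20, 0, 2, 1, 36, 0, 2, 1, 36, 0, 2, 1, 36, 0]}}

```text
clock: 7.98
ee_pos: [0.5129, -0.0932, 0.1839]
tcp_rot: [0.993, 0.122, -0.0, -0.0]
force: [0.2, -1.2, -2.1]
width: 0.039
finger_force: 41.0
```

```bash
python3 -c "
from crop import *
t=tcp(1,.085); delta(*t,13.99)
k=5
c,a=crop('side',230,165,155,118,k)
d=np.load('p.npz')['dock']
for z in (.0,.115):
  P=W(d,bay(1,[[x,y,.085+z] for x,y in((.013,.02),(.013,-.02),(-.013,-.02),(-.013,.02))]))
  cv2.polylines(a,[((proj(c,P)-[230,165]+.5)*k).astype(int)],True,(0,0,255),1)
P=W(d,bay(1,[[x,y,.055] for x,y in((.019,.026),(.019,-.026),(-.019,-.026),(-.019,.026))]))
cv2.polylines(a,[((proj(c,P)-[230,165]+.5)*k).astype(int)],True,(0,255,0),1)
cv2.imwrite('pics/g4.png',a)
"
```

```text
psi 14.02 tilt 0.01 clock 7.97 pos [ 0.5129 -0.0932  0.1839] F [ 0.2 -1.2 -2.1] w 0.039 q [-0.23 -0.01  1.96  0.    1.19  1.1 ]
shift mm [-1.9 -0.7  2. ] turn 0.03
```

View pics/g4.png

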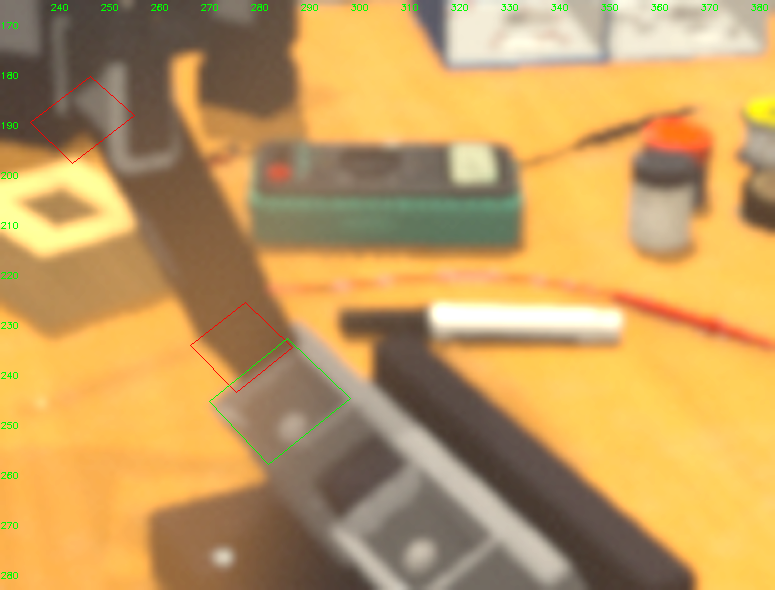

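The pack sits right over the left bay: foot corner at (277,241) against a predicted (275.5,243.5), with the lean matching. I advance along the slope in steps.

>>> {"api": "apply_moves", "payload": {"series": [2, -0.5, 8, 0, 6, -0.5, 15, 0, 10, -0.5, 22, 0, 13, -0.5, 27, 0, 13, -0.5, 27, 0]}}

```text
clock: 8.65
ee_pos: [0.525, -0.0899, 0.156]
tcp_rot: [0.993, 0.122, -0.001, -0.0]
force: [0.6, -0.6, -2.4]
width: 0.039
finger_force: 41.1
```

```bash
cat > at.py <<'E'
from h import *
from plant import ctrl
import sys
s=ctrl.read_state(); d=np.load('p.npz')['dock']; q=int(sys.argv[1])
M=R.from_euler('z',d[2]).as_matrix()
p=((s["ee_pos"]+[0,0,.019]-[d[0],d[1],0])@M-[0,q*.05,.045])@Rb-[0,0,G]
print("foot in bay mm",(p*1e3).round(1),"F bay",(s["force"]@M@Rb).round(1),"M",s["moment"].round(2),"w",s["width"].round(4),"ff",s["finger_force"],"clk",s["clock"])
E
python3 at.py 1
```

```text
Traceback (most recent call last):
  File "at.py", line 7, in <module>
    print("foot in bay mm",(p*1e3).round(1),"F bay",(s["force"]@M@Rb).round(1),"M",s["moment"].round(2),"w",s["width"].round(4),"ff",s["finger_force"],"clk",s["clock"])
                                                                                                            ^^^^^^^^^^^^^^^^
AttributeError: 'float' object has no attribute 'round'
```

```bash
sed -i 's/s\["width"\].round(4)/s["width"]/' at.py; python3 at.py 1
```

```text
foot in bay mm [-0.4 -0.5 55.3] F bay [-0.8 -0.7 -2.3] M [-0.    0.07  0.  ] w 0.038982599470073626 ff 41.089566349983215 clk 8.65
```

>>> {"api": "apply_moves", "payload": {"series": [2, 0, 3.5, 0, 4, 0, 7, 0, 5, 0, 8.7, 0, 5, 0, 8.7, 0]}}

```text
clock: 9.15
ee_pos: [0.5303, -0.0892, 0.148]
tcp_rot: [0.993, 0.122, 0.0, 0.0]
force: [0.4, -2.1, -4.2]
width: 0.0392
finger_force: 40.9
```

```bash
python3 at.py 1
```

```text
foot in bay mm [ 0.2 -1.1 45.7] F bay [-2.2 -2.1 -3.6] M [-0.52 -0.06 -0.07] w 0.03923915564063303 ff 40.93492805957794 clk 9.15
```

>>> {"api": "apply_moves", "payload": {"series": [2, 0.4, 3.5, 0, 4, 0.4, 7, 0, 5, 0.4, 8.7, 0, 5, 0.4, 8.7, 0]}}

```text
clock: 9.65
ee_pos: [0.5349, -0.0881, 0.1389]
tcp_rot: [0.993, 0.122, -0.0, 0.0]
force: [-0.6, -1.7, -4.4]
width: 0.0389
finger_force: 40.9
```

```bash
python3 at.py 1
```

```text
foot in bay mm [-0.3 -1.2 35.5] F bay [-3.  -1.5 -3.3] M [-0.72  0.29 -0.08] w 0.03887199194139828 ff 40.85466027259827 clk 9.65
```

>>> {"api": "apply_moves", "payload": {"series": [1, 0, 1.7, 0, 2, 0, 3.5, 0, 3, 0, 5.2, 0, 4, 0, 7, 0, 4, 0, 7, 0]}}

```text
clock: 10.28
ee_pos: [0.538, -0.0879, 0.1336]
tcp_rot: [0.993, 0.122, -0.001, 0.001]
force: [-8.7, -4.4, 7.4]
width: 0.039
finger_force: 42.1
```

```bash
python3 at.py 1
```

```text
foot in bay mm [-0.3 -1.7 29.4] F bay [-4.5 -2.2 11.2] M [-1.11  1.63 -0.03] w 0.03896572739008261 ff 42.143157720565796 clk 10.275
```

>>> {"api": "apply_moves", "payload": {"series": [1, 0, 1.7, 0, 2, 0, 3.5, 0, 3, 0, 5.2, 0, 3, 0, 5.2, 0]}}

```text
clock: 10.78
ee_pos: [0.5393, -0.0885, 0.131]
tcp_rot: [0.993, 0.122, -0.003, 0.002]
force: [-20.5, -6.3, 23.5]
width: 0.0387
finger_force: 44.1
```

```bash
python3 at.py 1
```

```text
foot in bay mm [-0.6 -2.6 26.6] F bay [-6.8 -1.2 31.1] M [-1.52  3.36  0.02] w 0.03874813581376645 ff 44.125016927719116 clk 10.775
```

>>> {"api": "apply_moves", "payload": {"series": [-1, 0, 0.6, 0, -1, 0, 0.6, 0]}}

```text
clock: 11.02
ee_pos: [0.5391, -0.0886, 0.1305]
tcp_rot: [0.993, 0.122, -0.002, 0.002]
force: [-18.5, -6.8, 22.4]
width: 0.0391
finger_force: 44.0
```

```bash
python3 at.py 1
```

```text
foot in bay mm [-1.  -2.6 26.3] F bay [-5.7 -2.1 29.2] M [-1.38  3.01 -0.04] w 0.03910191634648637 ff 43.966641426086426 clk 11.025
```

>>> {"api": "apply_moves", "payload": {"series": [-1.5, 0, -2.6, 0, -3, 0, -5.2, 0, -3, 0, -5.2, 0], "force": 20}}

```text
clock: 11.4
ee_pos: [0.5383, -0.0885, 0.131]
tcp_rot: [0.993, 0.122, 0.0, 0.001]
force: [0.8, -6.4, -7.4]
width: 0.039
finger_force: 40.6
```

```bash
python3 at.py 1
```

```text
foot in bay mm [-1.4 -2.4 27.1] F bay [-4.3 -6.4 -6.1] M [-1.59 -0.02 -0.17] w 0.0389514673093216 ff 40.58800756931305 clk 11.4
```

>>> {"api": "apply_moves", "payload": {"series": [-1.5, 0, -2.6, 0, -3, 0, -5.2, 0, -3, 0, -5.2, 0]}}

```text
clock: 11.78
ee_pos: [0.5354, -0.088, 0.1372]
tcp_rot: [0.993, 0.122, 0.0, 0.0]
force: [0.7, -2.4, -3.1]
width: 0.0387
finger_force: 40.9
```

```bash
python3 at.py 1
```

```text
foot in bay mm [-0.7 -1.1 33.8] F bay [-1.5 -2.5 -2.7] M [-0.7   0.12 -0.03] w 0.038660425246586125 ff 40.86726129055023 clk 11.775
```

>>> {"api": "apply_moves", "payload": {"series": [0, 1, 0, 0, 0, 1, 0, 0]}}

```text
clock: 12.02
ee_pos: [0.5353, -0.0884, 0.137]
tcp_rot: [0.993, 0.122, -0.0, -0.001]
force: [-0.4, 0.8, -2.3]
width: 0.039
finger_force: 41.0
```

```bash
python3 at.py 1
```

```text
foot in bay mm [-1.  -1.5 33.7] F bay [-1.3  0.9 -1.9] M [0.04 0.26 0.07] w 0.03902234075399721 ff 41.03897452354431 clk 12.025
```

>>> {"api": "apply_moves", "payload": {"series": [0, 1, 0, 0, 0, 1, 0, 0]}}

```text
clock: 12.28
ee_pos: [0.5356, -0.0898, 0.137]
tcp_rot: [0.993, 0.122, 0.0, -0.0]
force: [-0.2, 0.7, -2.0]
width: 0.0387
finger_force: 41.0
```

```bash
python3 at.py 1
```

```text
foot in bay mm [-1.  -2.9 33.8] F bay [-1.   0.7 -1.7] M [0.05 0.17 0.03] w 0.038724212370313725 ff 41.04831397533417 clk 12.275
```

>>> {"api": "apply_moves", "payload": {"series": [1.5, 0, 2.6, 0, 2.5, 0, 4.3, 0, 3.5, 0, 6.1, 0, 4.5, 0, 7.8, 0, 4.5, 0, 7.8, 0]}}

```text
clock: 12.9
ee_pos: [0.5386, -0.0894, 0.1312]
tcp_rot: [0.993, 0.122, -0.001, 0.0]
force: [-11.1, -1.9, 13.8]
width: 0.039
finger_force: 42.8
```

```bash
python3 at.py 1
```

```text
foot in bay mm [-1.3 -3.4 27.2] F bay [-2.8  0.9 17.6] M [-0.16  1.91  0.16] w 0.03897769180360013 ff 42.84148693084717 clk 12.9
```

Force is lower now (about 19 N against about 28 N at the same depth), so the pack was off in y before. I'll ease on.

>>> {"api": "apply_moves", "payload": {"series": [0.7, 0, 1.2, 0, 1.4, 0, 2.4, 0, 1.4, 0, 2.4, 0]}}

```text
clock: 13.28
ee_pos: [0.5391, -0.0894, 0.1302]
tcp_rot: [0.993, 0.122, -0.002, 0.0]
force: [-17.4, -0.0, 22.1]
width: 0.0391
finger_force: 43.9
```

```bash
python3 at.py 1
```

```text
foot in bay mm [-1.4 -3.4 26.1] F bay [-3.6  4.2 27.6] M [-0.2   2.91  0.27] w 0.03914328285907267 ff 43.92998814582825 clk 13.275
```

>>> {"api": "apply_moves", "payload": {"series": [0, -0.6, 0, 0, 0, -0.6, 0, 0]}}

```text
clock: 13.52
ee_pos: [0.5391, -0.0893, 0.1302]
tcp_rot: [0.993, 0.122, -0.002, 0.001]
force: [-17.2, -3.3, 20.8]
width: 0.039
finger_force: 43.8
```

```bash
python3 at.py 1
```

```text
foot in bay mm [-1.3 -3.3 26.1] F bay [-4.7  1.  26.7] M [-0.37  2.88  0.24] w 0.038951234282361975 ff 43.83162438869476 clk 13.525
```

>>> {"api": "apply_moves", "payload": {"series": [-0.8, 0, 0.5, 0, -1.6, 0, 0.9, 0, -1.6, 0, 0.9, 0]}}

```text
clock: 13.9
ee_pos: [0.5388, -0.0893, 0.1293]
tcp_rot: [0.993, 0.122, -0.001, 0.001]
force: [-13.3, -1.2, 17.5]
width: 0.0389
finger_force: 43.4
```

```bash
python3 at.py 1
```

```text
foot in bay mm [-2.  -3.2 25.4] F bay [-2.7  2.1 21.7] M [-0.25  2.1   0.14] w 0.03887090784957548 ff 43.44942927360535 clk 13.9
```

Shifting to −x_b relieves it too. I continue with a small push and more of that relief.

>>> {"api": "apply_moves", "payload": {"series": [-0.4, 0, 1, 0, -0.4, 0, 2, 0, 0, 0, 3, 0, 0, 0, 3, 0]}}

```text
clock: 14.4
ee_pos: [0.5394, -0.0891, 0.1266]
tcp_rot: [0.993, 0.122, -0.0, 0.001]
force: [-13.0, -0.4, 19.7]
width: 0.0391
finger_force: 43.6
```

```bash
python3 at.py 1
```

```text
foot in bay mm [-2.9 -3.2 22.8] F bay [-1.2  2.8 23.4] M [-0.1   1.91  0.2 ] w 0.03914516709787425 ff 43.631059527397156 clk 14.4
```

>>> {"api": "apply_moves", "payload": {"series": [0.3, 0, 1, 0, 0.8, 0, 2, 0, 1.3, 0, 3, 0, 1.3, 0, 3, 0]}}

```text
clock: 14.9
ee_pos: [0.5399, -0.0891, 0.1248]
tcp_rot: [0.993, 0.122, -0.001, 0.001]
force: [-18.4, -0.3, 27.0]
width: 0.0386
finger_force: 44.6
```

```bash
python3 at.py 1
```

```text
foot in bay mm [-3.3 -3.3 21. ] F bay [-2.1  4.2 32.4] M [-0.14  2.75  0.28] w 0.03859710362289867 ff 44.5741206407547 clk 14.9
```

>>> {"api": "apply_moves", "payload": {"series": [-2, 0, -3.4, 0, -4, 0, -7, 0, -5, 0, -8.7, 0, -5, 0, -8.7, 0], "force": 60}}

```text
clock: 15.4
ee_pos: [0.5379, -0.0893, 0.1284]
tcp_rot: [0.993, 0.122, 0.002, 0.0]
force: [4.6, -1.3, -4.7]
width: 0.0383
finger_force: 64.1
```

```bash
python3 at.py 1
```

```text
foot in bay mm [-3.2 -3.1 25.1] F bay [ 1.2 -2.3 -6.1] M [-0.19 -0.99  0.09] w 0.038263482649678084 ff 64.0926468372345 clk 15.4
```

>>> {"api": "apply_moves", "payload": {"series": [0.5, 0, 0.9, 0, 1, 0, 1.7, 0, 1.5, 0, 2.6, 0, 1.5, 0, 2.6, 0]}}

```text
clock: 15.9
ee_pos: [0.5381, -0.0893, 0.1279]
tcp_rot: [0.993, 0.122, 0.001, 0.0]
force: [-1.4, -0.9, 6.9]
width: 0.0385
finger_force: 65.6
```

```bash
python3 at.py 1
```

```text
foot in bay mm [-3.3 -3.1 24.6] F bay [ 2.1 -0.5  6.8] M [-0.25 -0.1   0.07] w 0.038532741821813585 ff 65.63077569007874 clk 15.9
```

>>> {"api": "apply_moves", "payload": {"series": [0.5, 0, 0.9, 0, 1, 0, 1.7, 0, 1, 0, 1.7, 0]}}

```text
clock: 16.27
ee_pos: [0.5387, -0.0891, 0.1266]
tcp_rot: [0.993, 0.122, 0.0, 0.001]
force: [-3.6, -0.6, 9.6]
width: 0.0383
finger_force: 66.0
```

```bash
python3 at.py 1
```

```text
foot in bay mm [-3.4 -3.1 23.2] F bay [ 1.7  0.3 10.1] M [-0.33  0.28  0.1 ] w 0.03827242951023425 ff 66.02075457572937 clk 16.275
```

>>> {"api": "apply_moves", "payload": {"series": [0.5, 0, 0.9, 0, 1, 0, 1.7, 0, 1.5, 0, 2.6, 0, 1.5, 0, 2.6, 0]}}

```text
clock: 16.77
ee_pos: [0.5394, -0.0891, 0.1249]
tcp_rot: [0.993, 0.122, -0.0, 0.001]
force: [-8.0, -1.2, 16.3]
width: 0.0384
finger_force: 66.8
```

```bash
python3 at.py 1
```

```text
foot in bay mm [-3.7 -3.2 21.3] F bay [ 1.2  0.7 18.1] M [-0.3   0.96  0.19] w 0.03836441483669949 ff 66.80810451507568 clk 16.775
```

>>> {"api": "apply_moves", "payload": {"series": [0.5, 0, 0.9, 0, 1, 0, 1.7, 0, 1.5, 0, 2.6, 0, 1.5, 0, 2.6, 0]}}

```text
clock: 17.27
ee_pos: [0.54, -0.089, 0.1234]
tcp_rot: [0.993, 0.122, -0.001, 0.001]
force: [-13.8, -1.5, 23.1]
width: 0.0384
finger_force: 67.7
```

```bash
python3 at.py 1
```

```text
foot in bay mm [-3.9 -3.2 19.7] F bay [-0.4  1.9 26.8] M [-0.32  1.8   0.2 ] w 0.03843269218547519 ff 67.72852420806885 clk 17.275
```

```bash
cat > trk.py <<'E'
from crop import *
import sys
ref=cv2.resize(cv2.imread('pics/g4.png'),None,fx=.2,fy=.2,interpolation=cv2.INTER_AREA)
c,a=crop('side',230,165,155,118,1)
K=8
up=lambda i:cv2.resize(cv2.cvtColor(i,6),None,fx=K,fy=K,interpolation=cv2.INTER_CUBIC)
A,B=up(ref),up(a)
s=ctrl.read_state()
o=np.array([.5129,-.0932,.1839]);pr=proj(c,[s["ee_pos"],o]);print("pred move",(pr[0]-pr[1]).round(1), "px for 10mm slide along slope",(np.diff(proj(c,[o,o+W([0,0,np.load('p.npz')['dock'][2]],[[.005,0,-.00866]])[0]]),axis=0)).round(1))
for n,(x,y,w,h) in {"finger":(248,178,14,20),"pack":(255,200,20,16),"packR":(262,195,20,16),"packhi":(256,196,14,10),"low":(262,212,18,14)}.items():
    x-=230;y-=165
    r=cv2.matchTemplate(B,A[y*K:(y+h)*K,x*K:(x+w)*K],cv2.TM_CCOEFF_NORMED)
    # search near prediction
    px,py=((np.array([x,y])+(pr[0]-pr[1]))*K).astype(int); q=K*8
    y0=max(py-q,0);x0=max(px-q,0)
    R_=r[y0:py+q,x0:px+q]
    _,v,_,l=cv2.minMaxLoc(R_); print(n,round(v,3),np.array([(l[0]+x0)/K-x,(l[1]+y0)/K-y]))
cv2.imwrite('pics/now_unviewed.png',a)
E
python3 trk.py
```

```text
pred move [15.9 28.4] px for 10mm slide along slope [[2.9 4. ]]
finger 0.947 [16.875 30.25 ]
pack 0.889 [18.    31.875]
packR 0.926 [16.375 28.875]
packhi 0.929 [16.375 30.   ]
low 0.837 [16.75 34.75]
```

Patch tracking shows the pack hasn't slipped in the pads and really is going down, so it's still passing the ball. I keep pushing gently.

>>> {"api": "apply_moves", "payload": {"series": [0.4, 0, 0.9, 0, 0.9, 0, 1.7, 0, 1.3, 0, 2.6, 0, 1.3, 0, 2.6, 0]}}

```text
clock: 17.82
ee_pos: [0.5406, -0.0889, 0.1217]
tcp_rot: [0.993, 0.122, -0.002, 0.001]
force: [-18.6, -3.2, 30.0]
width: 0.0385
finger_force: 68.5
```

```bash
python3 at.py 1
```

```text
foot in bay mm [-4.3 -3.3 17.9] F bay [-1.2  1.4 35.4] M [-0.35  2.4   0.21] w 0.03851938130601575 ff 68.52215766906738 clk 17.825
```

```bash
cat >> trk.py <<'E'
print("slip scan: score vs slip mm (pack lags finger)")
fm=np.array([16.9,30.25])+0
fx=cv2.matchTemplate(B,A[(178-165)*K:(198-165)*K,(248-230)*K:(262-230)*K],cv2.TM_CCOEFF_NORMED);_,_,_,l=cv2.minMaxLoc(fx);fm=np.array([l[0]/K-18,l[1]/K-13]);print("finger",fm)
for n,(x,y,w,h) in {"label":(256,208,12,16),"mid":(256,203,20,14),"midL":(252,203,12,14),"edgeR":(266,198,14,18)}.items():
    x-=230;y-=165
    r=cv2.matchTemplate(B,A[y*K:(y+h)*K,x*K:(x+w)*K],cv2.TM_CCOEFF_NORMED)
    out=[]
    for sl in range(-4,17,2):
        u=(np.array([x,y])+fm-np.array([.29,.40])*sl)*K; u=u.round().astype(int)
        if u.min()<4: continue
        out.append((sl,round(float(r[u[1]-4:u[1]+5,u[0]-4:u[0]+5].max()),2)))
    print(n,out)
g=cv2.cvtColor(a,6)
# profile along pack -x/-y visible: predicted axis line in image, from lip upward
d=np.load('p.npz')['dock']
for nm,im in (("ref",cv2.cvtColor(ref,6)),("now",g)):
    off=.087 if nm=="ref" else .020
    for yy,xx in ((-.0205,0),(-.008,-.0135),(.008,-.0135)):
        zs=np.arange(.03,.112,.003); P=proj(c,W(d,bay(1,[[xx-.002,yy-.0025,off+z] for z in zs])))-[230,165]
        print(nm,yy,cv2.remap(im,P[None,:,0].astype(np.float32),P[None,:,1].astype(np.float32),1)[0].tolist())
E
python3 trk.py
```

```text
pred move [16.2 29.2] px for 10mm slide along slope [[2.9 4. ]]
finger 0.937 [17.125 30.875]
pack 0.889 [18. 32.]
packR 0.92 [16.375 28.875]
packhi 0.921 [16.75 30.75]
low 0.838 [16.875 34.875]
slip scan: score vs slip mm (pack lags finger)
finger [17.125 30.875]
label [(-4, 0.92), (-2, 0.92), (0, 0.92), (2, 0.91), (4, 0.9), (6, 0.89), (8, 0.88), (10, 0.88), (12, 0.89), (14, 0.89), (16, 0.9)]
mid [(-4, 0.86), (-2, 0.87), (0, 0.87), (2, 0.86), (4, 0.85), (6, 0.85), (8, 0.83), (10, 0.82), (12, 0.8), (14, 0.77), (16, 0.74)]
midL [(-4, 0.9), (-2, 0.9), (0, 0.88), (2, 0.86), (4, 0.84), (6, 0.82), (8, 0.8), (10, 0.79), (12, 0.78), (14, 0.76), (16, 0.76)]
edgeR [(-4, 0.96), (-2, 0.96), (0, 0.96), (2, 0.96), (4, 0.96), (6, 0.96), (8, 0.96), (10, 0.96), (12, 0.96), (14, 0.95), (16, 0.94)]
ref -0.0205 [108, 111, 110, 110, 109, 110, 108, 109, 107, 107, 105, 106, 105, 103, 103, 104, 104, 102, 99, 98, 96, 94, 94, 106, 122, 128, 123, 111]
ref -0.008 [200, 201, 199, 195, 176, 157, 151, 151, 150, 150, 149, 149, 149, 148, 153, 184, 226, 239, 227, 193, 182, 200, 218, 232, 240, 243, 237, 203]
ref 0.008 [189, 165, 154, 153, 152, 152, 152, 150, 150, 149, 150, 156, 193, 230, 240, 224, 185, 164, 178, 200, 219, 230, 241, 238, 209, 158, 126, 97]
now -0.0205 [113, 98, 90, 91, 91, 94, 95, 98, 100, 100, 102, 103, 105, 106, 107, 108, 109, 112, 111, 112, 117, 132, 141, 135, 131, 138, 149, 153]
now -0.008 [125, 123, 123, 123, 126, 128, 133, 143, 149, 150, 164, 187, 194, 196, 197, 199, 198, 196, 193, 194, 197, 200, 201, 201, 201, 198, 185, 162]
now 0.008 [132, 133, 139, 152, 158, 157, 169, 191, 198, 199, 199, 200, 200, 197, 195, 194, 197, 199, 201, 201, 201, 201, 194, 174, 157, 154, 153, 153]
```

>>> {"api": "apply_moves", "payload": {"series": [-2, 0, -3.5, 0, -3, 0, -5.2, 0, -3, 0, -5.2, 0]}}

```text
clock: 18.25
ee_pos: [0.5403, -0.0888, 0.1217]
tcp_rot: [0.993, 0.122, 0.001, 0.0]
force: [2.6, -3.8, -0.2]
width: 0.0382
finger_force: 64.8
```

```bash
python3 at.py 1
```

```text
foot in bay mm [-4.4 -3.1 18.1] F bay [ 1.3 -4.3 -1. ] M [-0.64 -0.92  0.12] w 0.038151988007825634 ff 64.80478405952454 clk 18.25
```

>>> {"api": "apply_moves", "payload": {"series": [0, 0, 0, 0, 0, 0, 0, 0, 0, 0, 0, 0], "grip": 0.1, "force": 25}}

```text
clock: 18.62
ee_pos: [0.5392, -0.0879, 0.1214]
tcp_rot: [0.993, 0.122, -0.001, -0.0]
force: [-0.0, 0.2, -0.3]
width: 0.0769
finger_force: 0.0
```

>>> {"api": "apply_moves", "payload": {"series": [0, 0, -40, 0, 0, 0, -90, 0, 0, 0, -120, 0, 0, 0, -120, 0]}}

```text
clock: 19.12
ee_pos: [0.5417, -0.0886, 0.2452]
tcp_rot: [0.993, 0.122, 0.003, 0.001]
force: [0.1, -0.4, -0.2]
width: 0.0768
finger_force: 0.0
```

```bash
python3 at.py 1; cat > top.py <<'E'
from crop import *
import sys
q=int(sys.argv[1]); d=np.load('p.npz')['dock']
for n in ("side","top"):
    c=ctrl.capture(n); pickle.dump(c,open(f"rel_{n}.pkl","wb"))
    g=cv2.cvtColor(c["pixels"],7)
    for zb in (.115,.127,.145):
        P=proj(c,W(d,bay(q,[[x,y,zb] for x,y in((.013,.02),(.013,-.02),(-.013,-.02),(-.013,.02))])));print(n,zb,P.round(1).tolist())
    u=P.mean(0).astype(int); x0,y0=u[0]-14,u[1]-14
    print(n,"x0,y0",x0,y0)
    for row in g[y0:y0+36,x0:x0+34]: print(' '.join('%3d'%v for v in row))
E
python3 top.py 1
```

```text
foot in bay mm [ 58.5  -3.3 124.4] F bay [-0.1 -0.4 -0.2] M [-0.02 -0.03 -0.04] w 0.0768439593883657 ff 0.0 clk 19.125
side 0.115 [[270.9, 213.9], [280.3, 222.6], [268.7, 231.8], [259.8, 222.7]]
side 0.127 [[267.8, 209.3], [277.1, 217.9], [265.4, 227.2], [256.5, 218.2]]
side 0.145 [[263.0, 202.3], [272.2, 210.7], [260.3, 220.1], [251.6, 211.3]]
side x0,y0 247 197
131 128 135 139 139 139 136 136 134 135 135 135 133 134 133 133 132 130 126 123 119 110 101  92  85  86  91  98 106 115 122 125 122 109
154 146 144 142 141 140 138 137 136 134 133 133 133 132 132 131 128 120 112 110 109 102  88  80  86 101 112 116 121 125 129 130 126 112
167 162 157 152 147 142 140 137 135 134 133 133 133 132 130 127 119 111 107 111 112 105  91  89 102 117 126 128 128 130 131 131 126 112
172 171 167 163 157 151 145 140 136 134 132 132 132 130 126 119 114 114 116 116 111 102 101 107 118 128 131 132 131 131 131 129 124 109
173 173 172 170 166 161 155 147 141 135 132 131 131 129 121 113 115 120 119 112  99  93 106 119 129 133 133 134 132 131 129 127 120 105
170 172 173 172 171 169 164 158 150 142 135 133 130 12
[... 8600 characters left out ...]
 127 128 128 128 129
128 127 128 128 128 128 128 128 128 128 127 126 128 128 128 128 128 128 128 128 128 127 127 127 127 124 126 127 126 127 126 126 127 126
125 126 127 125 126 125 126 126 126 127 126 126 126 127 127 126 127 128 127 127 126 127 125 124 124 125 126 125 126 126 125 124 124 124
123 123 123 123 123 123 123 124 124 124 125 125 125 125 125 124 125 125 124 124 124 125 122 121 122 123 123 123 124 124 124 123 123 123
121 121 121 122 121 121 121 123 122 123 124 125 124 123 123 123 122 122 121 121 122 121 120 120 120 121 121 120 121 124 126 123 119 117
120 120 121 120 120 120 119 120 121 121 122 123 122 122 121 121 121 121 120 120 120 120 119 118 119 120 119 119 120 122 126 122 119 117
```

>>> {"api": "apply_moves", "payload": {"series": [-40, 20, -30, 0, -90, 60, -50, 0, -120, 100, -50, 0, -120, 120, -50, 0]}}

```text
clock: 19.73
ee_pos: [0.45, -0.2353, 0.29]
tcp_rot: [0.993, 0.12, -0.001, -0.001]
force: [0.7, 0.3, -0.1]
width: 0.0766
finger_force: 0.0
```

```bash
cat > pk.py <<'E'
# fit pack pose in bay (y, x, zb) by matching silhouette from difference with the initial picture
from crop import *
import sys
q=int(sys.argv[1]); d=np.load('p.npz')['dock']
D={}
for n in ("side","top"):
    c=ctrl.capture(n); pickle.dump(c,open(f"rel_{n}.pkl","wb")); o=pickle.load(open(n+"0.pkl","rb"))
    D[n]=(c,(np.abs(c["pixels"].astype(int)-o["pixels"]).sum(2)>40).astype(np.uint8))
def mask(c,x,y,z,lo):
    P=W(d,bay(q,[[x+a,y+b,z+e] for a in(-.013,.013) for b in(-.02,.02) for e in(lo,.115)]))
    m=np.zeros((420*4,560*4),np.uint8); h=cv2.convexHull(((proj(c,P)+.5)*4).astype(np.int32)); cv2.fillConvexPoly(m,h,1); return cv2.resize(m.astype(np.float32),(560,420),interpolation=cv2.INTER_AREA)
best=[]
for z in np.arange(-.004,.036,.002):
    s=[]
    for x in (-.006,-.004,-.002,0,.002):
        for y in (-.004,-.002,0,.002):
            t=0
            for n,(c,m) in D.items():
                M=mask(c,x,y,z,.058-z); u=proj(c,W(d,bay(q,[[0,0,.1]])))[0].astype(int); w=(slice(u[1]-32,u[1]+32),slice(u[0]-34,u[0]+34))
                t+=np.abs(M[w]-m[w]).sum()
            s.append((round(float(t)),x,y))
    best.append((round(z*1e3,1),)+min(s))
for b in best: print(b)
E
python3 pk.py 1; python3 at.py 1
```

```text
(np.float64(-4.0), 983, -0.002, -0.002)
(np.float64(-2.0), 957, -0.002, -0.002)
(np.float64(0.0), 931, -0.002, -0.002)
(np.float64(2.0), 903, -0.002, -0.002)
(np.float64(4.0), 876, -0.002, -0.002)
(np.float64(6.0), 853, -0.002, -0.002)
(np.float64(8.0), 827, -0.002, -0.002)
(np.float64(10.0), 802, -0.002, -0.002)
(np.float64(12.0), 775, -0.002, -0.002)
(np.float64(14.0), 756, -0.002, -0.002)
(np.float64(16.0), 759, -0.002, -0.002)
(np.float64(18.0), 763, -0.002, -0.004)
(np.float64(20.0), 772, -0.002, -0.004)
(np.float64(22.0), 774, -0.002, -0.004)
(np.float64(24.0), 788, -0.002, -0.004)
(np.float64(26.0), 792, -0.002, -0.004)
(np.float64(28.0), 799, -0.002, -0.004)
(np.float64(30.0), 804, -0.002, -0.004)
(np.float64(32.0), 812, -0.002, -0.004)
(np.float64(34.0), 819, -0.002, -0.004)
foot in bay mm [ -25.5 -123.4  224.1] F bay [ 0.8  0.5 -0. ] M [ 0.02 -0.02  0.04] w 0.07653255737931583 ff 0.0 clk 19.825
```

```bash
cat > pk2.py <<'E'
from crop import *
import sys
q=int(sys.argv[1]); d=np.load('p.npz')['dock']
for n in ("side","top"):
    c=pickle.load(open(f"rel_{n}.pkl","rb")); o=pickle.load(open(n+"0.pkl","rb"))
    df=np.abs(c["pixels"].astype(int)-o["pixels"]).sum(2)
    # brightness/diff along pack -y face mid line, back(+x) edge lines and top centre line, against zb
    for nm,x,y in (("ymid",-.002,-.0225),("top x0",-.002,-.0025),("+x face",.011,-.0025),("-x face",-.015,-.0025)):
        zs=np.arange(.112,.146,.002); P=proj(c,W(d,bay(q,[[x,y,z] for z in zs]))).astype(np.float32)
        g=lambda im:cv2.remap(im.astype(np.float32),P[None,:,0],P[None,:,1],1)[0].round().astype(int).tolist()
        print(n,nm,"\n rgb",[list(v) for v in zip(*[g(c["pixels"][:,:,k]) for k in range(3)])],"\n d",g(df))
E
python3 pk2.py 1
```

```text
side ymid 
 rgb [[95, 65, 36], [96, 65, 37], [96, 66, 37], [96, 65, 36], [96, 66, 37], [96, 66, 37], [96, 65, 36], [98, 68, 41], [104, 77, 53], [115, 93, 73], [128, 109, 92], [140, 122, 107], [147, 131, 115], [151, 135, 119], [149, 132, 117], [146, 130, 114], [143, 128, 112]] 
 d [137, 136, 135, 137, 133, 133, 133, 123, 107, 93, 80, 94, 108, 111, 109, 105, 102]
side top x0 
 rgb [[98, 68, 41], [103, 76, 52], [113, 90, 69], [125, 105, 87], [134, 116, 100], [144, 128, 112], [151, 135, 119], [153, 137, 122], [153, 138, 122], [150, 135, 120], [150, 135, 120], [150, 135, 119], [148, 134, 118], [142, 126, 109], [134, 116, 97], [128, 104, 78], [123, 94, 59]] 
 d [126, 114, 103, 90, 83, 99, 108, 115, 119, 110, 108, 114, 118, 112, 96, 64, 32]
side +x face 
 rgb [[107, 74, 41], [114, 82, 53], [123, 95, 70], [134, 107, 81], [138, 110, 83], [141, 109, 80], [142, 109, 77], [146, 109, 73], [150, 111, 70], [154, 112, 68], [158, 114, 65], [161, 115, 61], [163, 116, 61], [165, 117, 59], [167, 118, 57], [169, 118, 53], [168, 116, 50]] 
 d [108, 99, 90, 79, 74, 71, 68, 63, 56, 47, 36, 26, 22, 18, 14, 1
[... 1080 characters left out ...]
p +x face 
 rgb [[47, 36, 28], [47, 36, 28], [47, 36, 28], [47, 35, 29], [47, 35, 29], [47, 36, 29], [47, 36, 28], [48, 35, 28], [51, 39, 32], [67, 57, 50], [90, 82, 76], [102, 96, 89], [108, 102, 94], [110, 104, 96], [109, 104, 95], [109, 104, 95], [108, 103, 95]] 
 d [113, 50, 36, 24, 23, 26, 37, 45, 48, 60, 95, 128, 146, 150, 151, 157, 167]
top -x face 
 rgb [[113, 106, 98], [111, 104, 96], [110, 103, 95], [109, 102, 94], [110, 102, 95], [110, 103, 95], [113, 107, 98], [113, 107, 98], [98, 85, 72], [89, 68, 50], [93, 67, 43], [96, 67, 41], [94, 65, 39], [92, 64, 38], [91, 63, 38], [91, 63, 38], [91, 63, 38]] 
 d [78, 74, 77, 79, 80, 80, 77, 77, 107, 130, 130, 131, 138, 144, 148, 151, 151]
```

```bash
cat > tri.py <<'E'
from crop import *
import sys
q=int(sys.argv[1]); d=np.load('p.npz')['dock']; rows=[]
for n,lo in (("side",115),("top",85)):
    c=pickle.load(open(f"rel_{n}.pkl","rb")) if len(sys.argv)<3 else ctrl.capture(n); p=c["pixels"].astype(int)
    m=((p[:,:,0]>lo)&(p[:,:,0]-p[:,:,2]<46)&(p[:,:,0]>p[:,:,2]+5)).astype(np.uint8)
    nl,L,S,C=cv2.connectedComponentsWithStats(m,connectivity=4)
    u=proj(c,W(d,bay(q,[[-.002,-.002,.125]])))[0]
    i=min((j for j in range(1,nl) if 40<S[j,4]<500),key=lambda j:np.hypot(*(C[j]-u)))
    pa=cv2.contourArea(proj(c,W(d,bay(q,[[x-.002,y,.127] for x,y in((.013,.02),(.013,-.02),(-.013,-.02),(-.013,.02))]))).astype(np.float32))
    print(n,"near",u.round(1),"blob",C[i].round(1),S[i].tolist(),"model area",round(pa))
    rows.append((c,C[i]))
f=lambda P:np.concatenate([proj(c,P)[0]-v for c,v in rows])
r=least_squares(f,W(d,bay(q,[[0,0,.127]]))[0]); M=R.from_euler('z',d[2]).as_matrix()
print("top centre in bay mm",(((r.x-[d[0],d[1],0])@M-[0,q*.05,.045])@Rb*1e3).round(1),"world",r.x.round(4),"res px",r.fun.round(2))
E
python3 tri.py 1
```

```text
side near [266.7 220. ] blob [265.6 218.9] [258, 212, 17, 15, 149] model area 184
top near [394.2 233.2] blob [395.1 234.2] [386, 228, 19, 14, 189] model area 227
top centre in bay mm [ -2.6  -2.5 128.7] world [ 0.5341 -0.0897  0.1551] res px [ 0.01 -0.   -0.    0.02]
```

The triangulated pack top, with the bay's known z, gives the foot at 12.2 mm above the floor. That is the spacer, so the left bay is the wrong one, and the dock fit is off by (−3.1, −2.5) mm. I correct it, regrip and draw the pack out.

```bash
python3 - <<'E'
from h import *
z=dict(np.load('p.npz')); d=z['dock'].copy(); z['dock'][:2]=W(d,[[-.0031,-.0025,0]])[0][:2]; np.savez('p.npz',**z)
t=tcp(1,.012); print(t); delta(t[0],t[1],t[2]+.09,13.99)
E
python3 tri.py 1 | tail -1
```

```text
[ 0.54385087 -0.08725247  0.11866472]
psi 13.81 tilt 0.17 clock 19.82 pos [ 0.4517 -0.2348  0.2896] F [0.6 0.7 0.4] w 0.0765 q [-0.53 -0.09  1.84  0.    1.39  0.8 ]
shift mm [ 124.8 -121.1   81. ] turn -0.18
top centre in bay mm [ 1.000e-01 -0.000e+00  1.271e+02] world [ 0.5341 -0.0897  0.1551] res px [ 0.01 -0.   -0.    0.02]
```

>>> {"api": "apply_moves", "payload": {"series": [45, -44, 30, 0, 90, -88, 60, 0, 124, -120, 81, 0, 124, -120, 81, 0, 124, -120, 81, 0], "grip": 0}}

```text
clock: 20.45
ee_pos: [0.5431, -0.0859, 0.2094]
tcp_rot: [0.992, 0.123, -0.001, -0.0]
force: [0.1, -0.6, -0.4]
width: 0.0855
finger_force: 0.0
```

```bash
python3 -c "
from h import *
t=tcp(1,.012); delta(*t,13.99)"
```

```text
psi 14.12 tilt 0.17 clock 20.45 pos [ 0.5431 -0.0859  0.2094] F [ 0.1 -0.6 -0.4] w 0.0855 q [-0.2   0.03  1.87 -0.    1.24  1.12]
shift mm [ 0.6  1.6 90.7] turn 0.13
```

>>> {"api": "apply_moves", "payload": {"series": [0, 1, 50, 0, 0, 1, 91, 0, 0, 1, 91, 0, 0, 1, 91, 0]}}

```text
clock: 20.95
ee_pos: [0.5449, -0.0892, 0.1217]
tcp_rot: [0.993, 0.121, 0.001, 0.0]
force: [1.1, -0.5, 0.8]
width: 0.0854
finger_force: 0.0
```

>>> {"api": "apply_moves", "payload": {"series": [0, 0, 0, 0, 0, 0, 0, 0, 0, 0, 0, 0, 0, 0, 0, 0, 0, 0, 0, 0], "grip": 1, "force": 45}}

```text
clock: 21.58
ee_pos: [0.5443, -0.0883, 0.1206]
tcp_rot: [0.993, 0.122, 0.001, 0.0]
force: [-2.1, 0.2, 5.7]
width: 0.0389
finger_force: 49.6
```

```bash
python3 at.py 1
```

```text
foot in bay mm [ 1.1 -1.2 13.6] F bay [1.1 0.7 6. ] M [ 0.1   0.05 -0.05] w 0.038884682901401055 ff 49.638426303863525 clk 21.575
```

>>> {"api": "apply_moves", "payload": {"series": [-5, 0, -8.7, 0, -12, 0, -20.8, 0, -22, 0, -38, 0, -32, 0, -55.4, 0, -38, 0, -66, 0]}}

```text
clock: 22.2
ee_pos: [0.5061, -0.0979, 0.1872]
tcp_rot: [0.993, 0.121, 0.0, 0.0]
force: [0.5, 1.0, -1.9]
width: 0.0387
finger_force: 48.8
```

>>> {"api": "apply_moves", "payload": {"series": [0, 50, -15, 0, 0, 90, -15, 0, 0, 100, -15, 0, 0, 100, -10, 0, 0, 100, 0, 0]}}

```text
clock: 22.82
ee_pos: [0.5307, -0.1936, 0.1852]
tcp_rot: [0.993, 0.122, -0.0, -0.0]
force: [-0.6, -0.2, -2.7]
width: 0.0387
finger_force: 48.8
```

```bash
sed -i 's/^G=.095/G=.0964/' h.py; python3 at.py -1; python3 -c "
from h import *
t=tcp(-1,.062,.0011,-.0012); delta(*t,13.99)"
```

```text
foot in bay mm [-0.1  0.  87.4] F bay [-1.9 -0.1 -2. ] M [0.01 0.04 0.04] w 0.03869041522537171 ff 48.78470778465271 clk 22.825
psi 13.99 tilt 0.04 clock 22.82 pos [ 0.5307 -0.1936  0.1852] F [-0.6 -0.2 -2.7] w 0.0387 q [-0.39  0.07  1.87  0.    1.2   0.93]
shift mm [13.8  1.2 21.4] turn 0.0
```

>>> {"api": "apply_moves", "payload": {"series": [7, 1, 11, 0, 13.8, 1, 21.4, 0, 17, 1, 26.6, 0, 20, 1, 32, 0, 20, 1, 32, 0]}}

```text
clock: 23.45
ee_pos: [0.5507, -0.1905, 0.1532]
tcp_rot: [0.993, 0.122, -0.0, -0.0]
force: [0.0, -0.5, -2.1]
width: 0.0385
finger_force: 48.7
```

```bash
python3 at.py -1
```

```text
foot in bay mm [ 1.4 -1.8 49.6] F bay [-1.1 -0.5 -1.8] M [-0.06  0.06 -0.01] w 0.038538694665165 ff 48.741910457611084 clk 23.45
```

>>> {"api": "apply_moves", "payload": {"series": [2, 0, 3.5, 0, 4, 0, 7, 0, 5, 0, 8.7, 0, 6, 0, 10.4, 0, 6, 0, 10.4, 0]}}

```text
clock: 24.08
ee_pos: [0.5566, -0.1888, 0.1431]
tcp_rot: [0.993, 0.122, 0.0, -0.0]
force: [0.1, 3.1, -1.5]
width: 0.0386
finger_force: 48.8
```

```bash
python3 at.py -1
```

```text
foot in bay mm [ 1.7 -1.6 37.8] F bay [-0.   3.  -1.7] M [ 0.74 -0.01  0.12] w 0.03861447510070657 ff 48.806485533714294 clk 24.075
```

>>> {"api": "apply_moves", "payload": {"series": [1, -0.5, 1.7, 0, 2, -0.5, 3.5, 0, 3, -0.5, 5.2, 0, 4, -0.5, 7, 0, 4, -0.5, 7, 0]}}

```text
clock: 24.7
ee_pos: [0.5606, -0.1877, 0.1361]
tcp_rot: [0.993, 0.122, 0.0, -0.0]
force: [1.4, 3.0, -1.5]
width: 0.0384
finger_force: 48.9
```

```bash
python3 at.py -1
```

```text
foot in bay mm [ 1.7 -1.5 29.7] F bay [ 1.1  2.6 -2.4] M [ 0.65 -0.11  0.12] w 0.03840912349586519 ff 48.86755585670471 clk 24.7
```

>>> {"api": "apply_moves", "payload": {"series": [0.5, 0, 0.9, 0, 1, 0, 1.8, 0, 1.5, 0, 2.6, 0, 2, 0, 3.5, 0, 2, 0, 3.5, 0]}}

```text
clock: 25.32
ee_pos: [0.5624, -0.1872, 0.1327]
tcp_rot: [0.993, 0.122, 0.0, -0.0]
force: [-0.6, 3.2, -0.4]
width: 0.0389
finger_force: 49.0
```

```bash
python3 at.py -1
```

```text
foot in bay mm [ 1.6 -1.5 25.9] F bay [-0.1  3.2 -0.4] M [ 0.78 -0.01  0.16] w 0.03893727395616169 ff 49.04509484767914 clk 25.325
```

>>> {"api": "apply_moves", "payload": {"series": [0.5, -0.3, 0.9, 0, 1, -0.3, 1.8, 0, 1.5, -0.3, 2.6, 0, 2, -0.3, 3.5, 0, 2, -0.3, 3.5, 0]}}

```text
clock: 25.95
ee_pos: [0.564, -0.1868, 0.13]
tcp_rot: [0.993, 0.122, -0.0, 0.0]
force: [-2.4, 2.9, 5.0]
width: 0.0387
finger_force: 49.6
```

```bash
python3 at.py -1
```

```text
foot in bay mm [ 1.8 -1.4 22.6] F bay [1.1 3.4 5.2] M [0.57 0.32 0.14] w 0.038664561127176617 ff 49.551467299461365 clk 25.95
```

>>> {"api": "apply_moves", "payload": {"series": [0.5, 0, 0.9, 0, 1, 0, 1.8, 0, 1.5, 0, 2.6, 0, 2, 0, 3.5, 0, 2, 0, 3.5, 0]}}

```text
clock: 26.58
ee_pos: [0.5659, -0.1863, 0.1269]
tcp_rot: [0.993, 0.122, -0.0, 0.0]
force: [-3.8, 3.5, 6.9]
width: 0.0388
finger_force: 49.7
```

```bash
python3 at.py -1
```

```text
foot in bay mm [ 1.9 -1.4 19. ] F bay [0.9 4.4 7.4] M [0.6  0.53 0.14] w 0.038750221586392325 ff 49.73382532596588 clk 26.575
```

>>> {"api": "apply_moves", "payload": {"series": [1, 0, 1.7, 0, 2, 0, 3.5, 0, 3, 0, 5.2, 0, 4, 0, 7, 0, 4, 0, 7, 0]}}

```text
clock: 27.2
ee_pos: [0.5701, -0.1851, 0.1196]
tcp_rot: [0.993, 0.122, 0.0, 0.0]
force: [-1.5, 2.7, 5.2]
width: 0.0384
finger_force: 49.6
```

```bash
python3 at.py -1
```

```text
foot in bay mm [ 2.  -1.3 10.5] F bay [1.9 2.9 5. ] M [0.53 0.26 0.01] w 0.038445237071254815 ff 49.57925498485565 clk 27.2
```

>>> {"api": "apply_moves", "payload": {"series": [0.5, 0, 0.9, 0, 1, 0, 1.8, 0, 1.5, 0, 2.6, 0, 2, 0, 3.5, 0, 2, 0, 3.5, 0]}}

```text
clock: 27.82
ee_pos: [0.5704, -0.1851, 0.1195]
tcp_rot: [0.993, 0.122, -0.001, 0.0]
force: [-14.8, 5.7, 25.0]
width: 0.0388
finger_force: 51.7
```

```bash
python3 at.py -1
```

```text
foot in bay mm [ 2.2 -1.4 10.3] F bay [ 1.3  9.1 28.1] M [0.86 2.35 0.09] w 0.03884508294818371 ff 51.70415282249451 clk 27.825
```

A crisp stop about 12 mm up: ball contact at reading ~25 stands for 27, so this reading of 10.4 is the spacer, here in the right bay. The mushy resistance in the left bay was a jam from misalignment. I draw the pack out and go back to the left bay, now well aligned.

>>> {"api": "apply_moves", "payload": {"series": [-5, 0, -8.7, 0, -12, 0, -20.8, 0, -22, 0, -38, 0, -32, 0, -55.4, 0, -41, 0, -71, 0]}}

```text
clock: 28.45
ee_pos: [0.5311, -0.1951, 0.1877]
tcp_rot: [0.993, 0.121, -0.0, 0.0]
force: [0.2, -1.4, -1.8]
width: 0.0387
finger_force: 48.7
```

>>> {"api": "apply_moves", "payload": {"series": [0, -50, -15, 0, 0, -90, -15, 0, 0, -100, -15, 0, 0, -100, -10, 0, 0, -100, 0, 0]}}

```text
clock: 29.08
ee_pos: [0.5085, -0.0985, 0.1863]
tcp_rot: [0.993, 0.121, 0.001, 0.001]
force: [0.9, -0.4, -2.7]
width: 0.0391
finger_force: 48.8
```

```bash
python3 at.py 1; python3 -c "
from h import *
t=tcp(1,.050,.0017,-.0012); delta(*t,13.99)"
```

```text
foot in bay mm [ 1.7 -2.4 87.7] F bay [-0.7 -0.6 -2.7] M [-0.04  0.01 -0.08] w 0.03909031728296749 ff 48.77574920654297 clk 29.075
psi 13.94 tilt 0.08 clock 29.07 pos [ 0.5085 -0.0985  0.1863] F [ 0.9 -0.4 -2.7] w 0.0391 q [-0.24 -0.02  1.96 -0.    1.2   1.09]
shift mm [18.8 -1.2 32.7] turn -0.05
```

>>> {"api": "apply_moves", "payload": {"series": [7, -0.7, 12, 0, 13, -0.7, 23, 0, 16, -0.7, 28, 0, 18.8, -0.7, 32.7, 0, 18.8, -0.7, 32.7, 0]}}

```text
clock: 29.7
ee_pos: [0.526, -0.0922, 0.1532]
tcp_rot: [0.993, 0.122, -0.0, -0.0]
force: [-0.6, 0.7, -2.5]
width: 0.0388
finger_force: 48.7
```

```bash
python3 at.py 1
```

```text
foot in bay mm [ 1.3 -0.4 49.7] F bay [-1.6  0.8 -1.9] M [ 0.01  0.08 -0.04] w 0.03877815413568101 ff 48.73145878314972 clk 29.7
```

>>> {"api": "apply_moves", "payload": {"series": [2, 0, 3.5, 0, 4, 0, 7, 0, 6, 0, 10.4, 0, 8, 0, 13.9, 0, 8, 0, 13.9, 0]}}

```text
clock: 30.32
ee_pos: [0.534, -0.0902, 0.1394]
tcp_rot: [0.993, 0.122, 0.0, -0.0]
force: [0.4, 0.5, -2.8]
width: 0.0386
finger_force: 48.8
```

```bash
python3 at.py 1
```

```text
foot in bay mm [ 1.5 -0.5 33.7] F bay [-1.   0.4 -2.6] M [ 0.03 -0.15 -0.04] w 0.03860627412818944 ff 48.7855589389801 clk 30.325
```

>>> {"api": "apply_moves", "payload": {"series": [1, 0.4, 1.7, 0, 2, 0.4, 3.5, 0, 3, 0.4, 5.2, 0, 4, 0.4, 7, 0, 4, 0.4, 7, 0]}}

```text
clock: 30.95
ee_pos: [0.5379, -0.0897, 0.1325]
tcp_rot: [0.993, 0.122, 0.0, 0.0]
force: [1.2, 0.8, -2.5]
width: 0.0389
finger_force: 48.8
```

```bash
python3 at.py 1
```

```text
foot in bay mm [ 1.5 -0.9 25.8] F bay [-0.1  0.5 -2.8] M [ 0.05 -0.22  0.04] w 0.03889616784872646 ff 48.835355043411255 clk 30.95
```

>>> {"api": "apply_moves", "payload": {"series": [0.5, 0, 0.9, 0, 1, 0, 1.8, 0, 1.5, 0, 2.6, 0, 2, 0, 3.5, 0, 2, 0, 3.5, 0]}}

```text
clock: 31.58
ee_pos: [0.5398, -0.0895, 0.1298]
tcp_rot: [0.993, 0.122, 0.0, 0.0]
force: [-1.4, -1.4, 3.3]
width: 0.0389
finger_force: 49.4
```

```bash
python3 at.py 1
```

```text
foot in bay mm [ 1.7 -1.2 22.5] F bay [ 0.2 -1.   3.7] M [-0.29  0.34 -0.  ] w 0.03889026855036567 ff 49.424816966056824 clk 31.575
```

Same clean ball contact as in the other bay. I push on.

>>> {"api": "apply_moves", "payload": {"series": [0.7, 0, 1.2, 0, 1.4, 0, 2.4, 0, 2.1, 0, 3.6, 0, 2.8, 0, 4.8, 0, 3.5, 0, 6, 0]}}

```text
clock: 32.2
ee_pos: [0.5433, -0.0886, 0.1234]
tcp_rot: [0.993, 0.122, 0.0, 0.0]
force: [-1.9, -0.3, 5.6]
width: 0.0388
finger_force: 49.5
```

```bash
python3 at.py 1
```

```text
foot in bay mm [ 1.7 -1.1 15.1] F bay [1.1 0.1 5.8] M [-0.39  0.26 -0.  ] w 0.038805693875170945 ff 49.50045704841614 clk 32.2
```

>>> {"api": "apply_moves", "payload": {"series": [0.7, 0, 1.2, 0, 1.4, 0, 2.4, 0, 2.1, 0, 3.6, 0, 2.8, 0, 4.8, 0, 2.8, 0, 4.8, 0]}}

```text
clock: 32.83
ee_pos: [0.5462, -0.0877, 0.1181]
tcp_rot: [0.993, 0.122, 0.0, 0.0]
force: [-0.3, -1.5, 1.3]
width: 0.0391
finger_force: 49.2
```

```bash
python3 at.py 1
```

```text
foot in bay mm [ 1.7 -1.   9. ] F bay [ 0.1 -1.4  1.5] M [-0.48 -0.15 -0.1 ] w 0.03905122099684964 ff 49.24052953720093 clk 32.825
```

Past 10.4 mm with little force, so the left bay is free. On to the floor.

>>> {"api": "apply_moves", "payload": {"series": [0.8, 0, 1.4, 0, 1.6, 0, 2.8, 0, 2.4, 0, 4.2, 0, 3.2, 0, 5.5, 0, 4, 0, 6.9, 0]}}

```text
clock: 33.45
ee_pos: [0.5501, -0.0868, 0.1115]
tcp_rot: [0.993, 0.122, 0.0, 0.0]
force: [0.4, -2.2, 3.0]
width: 0.0387
finger_force: 49.3
```

```bash
python3 at.py 1
```

```text
foot in bay mm [ 1.8 -1.   1.3] F bay [ 1.4 -2.2  2.7] M [-0.4  -0.13 -0.06] w 0.038684158753264045 ff 49.342103004455566 clk 33.45
```

>>> {"api": "apply_moves", "payload": {"series": [0.6, 0, 1, 0, 1.2, 0, 2, 0, 1.8, 0, 3, 0, 2.2, 0, 3.8, 0, 2.2, 0, 3.8, 0]}}

```text
clock: 34.08
ee_pos: [0.5515, -0.0863, 0.1093]
tcp_rot: [0.993, 0.122, -0.0, -0.0]
force: [-4.6, -0.5, 12.0]
width: 0.0385
finger_force: 50.4
```

```bash
python3 at.py 1
```

```text
foot in bay mm [ 1.9 -0.9 -1.4] F bay [ 2.   0.6 12.7] M [-0.22  0.7   0.  ] w 0.03849534740281487 ff 50.39590895175934 clk 34.075
```

Expected floor depth (−1.6). One more small push to seat it firmly.

>>> {"api": "apply_moves", "payload": {"series": [0.5, 0, 0.9, 0, 1, 0, 1.8, 0, 1, 0, 1.8, 0]}}

```text
clock: 34.45
ee_pos: [0.552, -0.0863, 0.1094]
tcp_rot: [0.993, 0.122, -0.001, 0.0]
force: [-10.8, -0.0, 24.1]
width: 0.0387
finger_force: 51.6
```

```bash
python3 at.py 1
```

```text
foot in bay mm [ 2.5 -1.  -1.5] F bay [ 2.9  2.6 26.1] M [-0.09  1.78 -0.01] w 0.03867213090621739 ff 51.6267067193985 clk 34.45
```

Hard stop at the floor. I relieve the load, open, retreat and check.

>>> {"api": "apply_moves", "payload": {"series": [-1.5, 0, -2.5, 0, -1.5, 0, -2.5, 0]}}

```text
clock: 34.7
ee_pos: [0.5513, -0.0863, 0.1092]
tcp_rot: [0.993, 0.122, 0.0, -0.0]
force: [-2.8, -0.0, 9.2]
width: 0.0388
finger_force: 49.9
```

>>> {"api": "apply_moves", "payload": {"series": [0, 0, 0, 0, 0, 0, 0, 0, 0, 0, 0, 0, 0, 0, 0, 0], "grip": 0}}

```text
clock: 35.2
ee_pos: [0.551, -0.0862, 0.1079]
tcp_rot: [0.993, 0.122, -0.0, -0.0]
force: [0.0, 0.2, 0.5]
width: 0.0849
finger_force: 0.0
```

>>> {"api": "apply_moves", "payload": {"series": [0, 0, -40, 0, 0, 0, -90, 0, 0, 0, -120, 0, -40, 20, -150, 0, -90, 60, -170, 0]}}

```text
clock: 35.83
ee_pos: [0.4814, -0.1629, 0.2789]
tcp_rot: [0.992, 0.123, 0.001, 0.001]
force: [0.7, -1.1, -0.2]
width: 0.0852
finger_force: 0.0
```

>>> {"api": "apply_moves", "payload": {"series": [-30, 40, 0, 0, -30, 60, 0, 0, -30, 60, 0, 0]}}

```text
clock: 36.2
ee_pos: [0.4668, -0.2291, 0.2766]
tcp_rot: [0.993, 0.121, -0.0, -0.0]
force: [0.0, 0.2, -0.6]
width: 0.0855
finger_force: 0.0
```

```bash
python3 tri.py 1 new; python3 at.py 1
```

```text
side near [265.7 220.9] blob [269.6 224.3] [262, 218, 17, 14, 142] model area 186
top near [395.8 234.4] blob [392.7 231.1] [384, 225, 19, 14, 183] model area 227
top centre in bay mm [  0.3   0.  112.8] world [ 0.5413 -0.0879  0.1428] res px [-0.12  0.01  0.02 -0.13]
foot in bay mm [ -15.3 -117.5  201.5] F bay [-0.1  0.8 -0.2] M [-0.01  0.01  0.03] w 0.08543926585819422 ff 0.0 clk 36.3
```

```bash
python3 -c "
from plant import ctrl
print(ctrl.job_done())"
```

```text
the job is handed in; nothing more can be done
None
```

The pack is fully home in the left bay and released, and the job is handed in at about 36 s: it hit a hard stop at floor depth and the camera put its top within about 2 mm of home; the right bay holds the spacer. A first, misaligned try in the left bay jammed at up to about 37 N, which I misread as the spacer, so the order was left, right, then left again.

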